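# Stow the gauge shelf: hang the ring gauges, nest the protector caps

### The job

Clear the gauge shelf after the thread inspection: take the handled ring gauge off the mouth of the blue canister and hang it, and the second one if it is there, by its handle bar on the hooks of the gauge rack, and nest all the yellow protector caps mouth up in the canister, in order of size: the largest goes in first, each next one inside it, every cap sitting fully down. Leave the canister standing about where it is and do not disturb the plug gauge or the pitch comb.

Things in the scene. Friction and masses are not known exactly. Their poses are not given: they have to be found in the camera images.
- canister: open round blue steel canister, outer diameter 85 mm, wall 3 mm, 44 mm tall, floor 4 mm thick, mouth up, 0.6 kg. Origin: centre of its underside, z up.
- cap_xl: largest yellow plastic thread protector cap: an open round cup standing mouth up, outer diameter 69 mm at the rim (66 mm at the foot), 50 mm tall, wall 2.5 mm, floor 4 mm thick. Origin: centre of its underside, z up. May be absent.
- cap_l: second largest yellow plastic thread protector cap: an open round cup standing mouth up, outer diameter 54 mm at the rim (51 mm at the foot), 58 mm tall, wall 2.5 mm, floor 4 mm thick. Origin: centre of its underside, z up. May be absent.
- cap_m: second smallest yellow plastic thread protector cap: an open round cup standing mouth up, outer diameter 41 mm at the rim (38 mm at the foot), 66 mm tall, wall 2.5 mm, floor 4 mm thick. Origin: centre of its underside, z up. May be absent.
- cap_s: smallest yellow plastic thread protector cap: an open round cup standing mouth up, outer diameter 28 mm at the rim (25 mm at the foot), 74 mm tall, wall 2.5 mm, floor 4 mm thick. Origin: centre of its underside, z up. May be absent.
- go_gauge: chrome ring gauge (outer dia. 88, inner 60, 16 mm thick) lying flat; two legs 74 mm apart carry a level flat handle bar along its y (10 wide, 8 thick, its underside 80 mm above the ring's underside); on its middle a green grip block 16 x 16 mm, 88 to 114 mm above the underside. 0.4 kg. Origin: centre of the ring's underside, z up. Starts across the mouth of the canister.
- go_gauge_bar (a point): middle of the underside of the handle bar of the green-grip ring gauge (80 mm above the ring's underside)
- nogo_gauge: chrome ring gauge (outer dia. 88, inner 60, 16 mm thick) lying flat; two legs 74 mm apart carry a level flat handle bar along its y (10 wide, 8 thick, its underside 80 mm above the ring's underside); on its middle a red grip block 16 x 16 mm, 88 to 114 mm above the underside. 0.4 kg. Origin: centre of the ring's underside, z up. May be absent.
- nogo_gauge_bar (a point): middle of the underside of the handle bar of the red-grip ring gauge
- hook_left (a point): left (+y) hook of the fixed grey rack: red level prong, flat bar 10 mm wide, 8 mm thick, 86 mm out from the crossbar, ending in an upturned lip 18 mm high. Site: middle of the prong's upper face, 190 mm above the shelf; crossbar 39 mm behind it (+x), lip 39 mm ahead (-x). Site x points from lip to crossbar, z up. Nothing of the rack is higher than the lip.
- hook_right (a point): the right (-y) hook of the rack, the same as the left one, 156 mm from it; the rack post stands midway between them
- plug_gauge: double-ended blued steel plug gauge with a square steel handle, 143 mm long, 26 mm high, lying on the shelf (leave alone). Origin: middle of its underside, x along its length.
- pitch_comb: brass thread pitch comb, 75 x 24 x 8 mm, lying on the shelf (leave alone). Origin: middle of its underside, x along its length.

How it is judged (in metres and radians):
At the end, for the whole second after the job is handed in: Each gauge hangs still by its bar on a prong (bar within 8 mm of it in height, 40 mm along, 30 mm across; tilt < 0.3 rad). Each cap is at rest, upright (0.12 rad), inside the canister and every larger cap, fully down within 5 mm. Canister upright, within 100 mm of its start (((x of go_gauge_bar in the frame of hook_left between -0.04 and 0.04 m and y of go_gauge_bar in the frame of hook_left between -0.03 and 0.03 m and z of go_gauge_bar in the frame of hook_left between -0.008 and 0.008 m) or (x of go_gauge_bar in the frame of hook_right between -0.04 and 0.04 m and y of go_gauge_bar in the frame of hook_right between -0.03 and 0.03 m and z of go_gauge_bar in the frame of hook_right between -0.008 and 0.008 m)) and angle between each of go_gauge, nogo_gauge's own z axis and vertical below 0.3 rad and linear speed of each of go_gauge, nogo_gauge below 0.05 m/s and ((x of nogo_gauge_bar in the frame of hook_left between -0.04 and 0.04 m and y of nogo_gauge_bar in the frame of hook_left between -0.03 and 0.03 m and z of nogo_gauge_bar in the frame of hook_left between -0.008 and 0.008 m) or (x of nogo_gauge_bar in the frame of hook_right between -0.04 and 0.04 m and y of nogo_gauge_bar in the frame of hook_right between -0.03 and 0.03 m and z of nogo_gauge_bar in the frame of hook_right between -0.008 and 0.008 m)) and angle between canister's own z axis and vertical below 0.1 rad and distance of canister from where it was at the start of the episode below 0.1 m and angle between each of cap_xl, cap_l, cap_m, cap_s's own z axis and vertical below 0.12 rad and linear speed of each of cap_xl, cap_l, cap_m, cap_s below 0.03 m/s and z of cap_xl in the frame of canister below 0.009 m and horizontal distance between cap_xl and canister below 0.009 m and z of cap_l in the frame of canister below 0.013 m and horizontal distance between cap_l and canister below 0.0165 m and horizontal distance between cap_l and cap_xl below 0.009 m and z of cap_m in the frame of canister below 0.017 m and horizontal distance between cap_m and canister below 0.023 m and horizontal distance between cap_m and cap_xl below 0.0155 m and horizontal distance between cap_m and cap_l below 0.008 m and z of cap_s in the frame of canister below 0.021 m and horizontal distance between cap_s and canister below 0.0295 m and horizontal distance between cap_s and cap_xl below 0.022 m and horizontal distance between cap_s and cap_l below 0.0145 m and horizontal distance between cap_s and cap_m below 0.008 m); the robot touches nothing.
It fails at once if the plug gauge or the pitch comb is moved by more than 30 mm (distance of any of plug_gauge, pitch_comb from where it was at the start of the episode above 0.03 m).
Of cap_xl, cap_l, cap_m, cap_s, nogo_gauge only 3 to 5 are there at a start; the rules pass over those that are not, and their reading is None.
At some moment in a run one of cap_xl, cap_l, cap_m may be knocked a few centimetres aside while the robot is not near it.
It also fails if it takes over 210 s, if anything falls off the work surface, if the arm or the gripper's body presses on something with over 40 N, if the wrist force passes 120 N, or if a joint passes its speed limit or range.

### The arm

A 6-joint arm with a two-finger parallel gripper is mounted at the origin on the work surface. World frame = base frame: x ahead of the robot, y to its left, z up, the work surface at z = 0. Lengths are in mm, angles in rad, forces in N, time in s.
With the tool pointing down it reaches from about 350 to 975 mm from the base axis. Payload 7.1 kg.
Tool frame: the origin (TCP) lies midway between the tips of the shut fingers; the grasp point (between the pads) lies 19 mm behind it; z points along the fingers, y is the line along which they close (so a half turn about z gives the same grasp; the last joint's range is limited). The gripper opens to 88 mm and grips with 3 to 60 N. Pads are 20 mm wide; open, the fingers measure 115 mm over their backs; the gripper's body (75 mm by 178 mm) begins 61 mm behind the grasp point.
Start: joints at [-1.329, 0.423, 1.63, -0, 1.089, -0.019], TCP at [161.177, -603.843, 222.675] pointing down, gripper open.
Joint ranges: [-3, 3], [-0.9, 2.11], [0.09, 2.58], [-1.31, 4.45], [0.11, 2.69], [-2.54, 2.54]. Speed limits (rad/s): [2.39, 2.39, 3.01, 3.14, 3.14, 3.14].

### API

Orientations are given as a rotation vector (axis times angle).
In Python, from workcell import ctrl gives the robot as it stands. The module is installed in compiled form; this text tells all that it offers.
- The arm moves only by the tool apply_moves, never from a script. Its argument "targets" is a list of rows, each a list of 3 entries, a list of its own where there are three numbers: the opening, from -1 (shut) to 1 (fully open), then the shift along the tool's x, y, z normalised to -1 to 1, where 1 is 5 cm, then the turn, a rotation vector about the tool's x, y, z normalised to -1 to 1, where 1 is 90 degrees. In form: [[jaw, [x, y, z], [wx, wy, wz]], ...]. A call has 1 to 8 rows; each row shifts and turns the commanded pose from where the row before left it, along the tool's axes as they then stand; what a row does not reach is not made up. A row lasts 1/8 s, in which the tool goes at most 62.5 mm and 10.7 degrees, less where a joint would pass 70% of its speed; a pose out of reach is approached as far as the arm can. A call with a number of a shift or a turn outside -1 to 1 is refused whole. A call with a gripper value outside its range is refused whole. The fingers move at their own pace and stop on an object; the grip force is fixed at half the most. Time passes only in rows, so rows that do not move let the fingers close. It gives the time, the measured TCP pose, the force, the opening and the grip force at its end, in the units of the state.
- ctrl.get_obs(): the state, without advancing time (a new reading comes with each control period).
- ctrl.get_image(name): name is "scene" or "top" or "wrist"; returns a dict with "pixels" (420x560x3 uint8, blue, green, red), "camera_matrix" (3x3 intrinsics, pixels), "k1" (the pictures are not rectified: a ray, as slopes to the right and down, at radius r is drawn at 1 + k1 r^2 times it, then the intrinsics apply), "view" (4x4, takes a point from world to camera coordinates); the wrist camera has in their place "hand_eye" (4x4, takes a point from camera to tool coordinates, whose origin is the TCP and whose axes are the flange's). Camera axes: x right, y down, z forward; pixel columns grow to the right and rows downward; lengths in mm; the calibration is good to about 2 mm. A picture is of the moment at which its call begins: read the wrist's pose just before it. There is no depth.
- ctrl.close_job(): hands the job in; it is judged then, once.
Trained networks look in the newest picture that a camera, given by its name, has taken for a name from the list of things; names that differ only in an ending like _2 or _b are one class to them, and where a whole thing is asked for, a point or a joint stands for the part that bears it (a point fixed in the world has none). Each returns a list of dicts, best first, with "score" (0 to 1); they miss things now and then, are a little off and sometimes report something else, mostly with a low value. They report only what shows in the picture. A call takes as long as a camera call.
- ctrl.masks_of(label, camera): "region" (420x560 bool, what is visible of it) and "bbox" ([left, top, right, bottom] in pixels, round what is visible of it).
- ctrl.pinpoint(label, camera): "xy" ([column, row] in pixels: a listed point, or the origin of a listed thing).
The state is a dict: "t": time; "qpos": joint angles; "qvel": joint speeds; "joint_torque": joint torques, N m; "ee_pos": TCP position; "orientation": TCP orientation; "ft_force": force on the tool from outside, world axes, zero at the start; "moment": the same for the moment, N m; "width": finger opening in mm; "grasp_force": force on a finger pad.
Only numpy, scipy, OpenCV 4.12 (cv2) and the standard library are available. Lean on these libraries where they do the work, as an engineer would, in place of code of your own. Each camera call takes 0.05 s, during which the arm holds its last target. There are 200 camera calls.

## Working session

There is one attempt and no reset: what is moved stays moved. The work goes in short steps, Python scripts to look and compute and a tool call to move; the robot and the scene stay as the last step left them, time stands still between calls to the robot, and variables do not carry over. Pictures are saved under pics/ and viewed, at most 14 in all, crops included, and the job is handed in when it is done.

Besides the shell and the picture viewer there is one more tool, called after "Request:" as name(argument=value, ...) on one line, values as JSON. apply_moves: Moves the arm, as the interface text tells. Scaled input: -1 to 1 covers 5 cm each way for a shift and 90 degrees each way for a turn. Its arguments: {"type":"object","properties":{"targets":{"type":"array"}},"required":["targets"]}

```bash
mkdir -p pics; ls
cat > h.py <<'E'
import numpy as np, cv2
from scipy.spatial.transform import Rotation as R
from workcell import ctrl
def ray(im,uv,obs=None):
    K=np.array(im["camera_matrix"]);k=im["k1"]
    p=np.array([(uv[0]-K[0,2])/K[0,0],(uv[1]-K[1,2])/K[1,1]]);s=p.copy()
    for _ in range(20): s=p/(1+k*(s@s))
    d=np.array([s[0],s[1],1.])
    if "view" in im and im["view"] is not None:
        T=np.linalg.inv(np.array(im["view"]))
    else:
        W=np.eye(4);W[:3,:3]=R.from_rotvec(obs["orientation"]).as_matrix();W[:3,3]=obs["ee_pos"]
        T=W@np.array(im["hand_eye"])
    return T[:3,3],T[:3,:3]@d
def onz(im,uv,z,obs=None):
    o,d=ray(im,uv,obs);return o+d*(z-o[2])/d[2]
def tri(rs):
    A=0;b=0
    for o,d in rs:
        d=d/np.linalg.norm(d);P=np.eye(3)-np.outer(d,d);A=A+P;b=b+P@o
    return np.linalg.solve(A,b)
def proj(im,X,obs=None):
    K=np.array(im["camera_matrix"])
    if "view" in im: V=np.array(im["view"])
    else:
        W=np.eye(4);W[:3,:3]=R.from_rotvec(obs["orientation"]).as_matrix();W[:3,3]=obs["ee_pos"]
        V=np.linalg.inv(W@np.array(im["hand_eye"]))
    c=V[:3,:3]@np.array(X)+V[:3,3];s=c[:2]/c[2];s=s*(1+im["k1"]*(s@s))
    return s*[K[0,0],K[1,1]]+[K[0,2],K[1,2]]
E
python3 - <<'E'
from h import *
o=ctrl.get_obs();print(o)
for c in("scene","top"):
    im=ctrl.get_image(c);cv2.imwrite(f"pics/{c}0.png",im["pixels"])
    print(c,np.linalg.inv(im["view"])[:3,3],im["camera_matrix"][0][0])
    for l in "canister cap_xl cap_l cap_m cap_s go_gauge go_gauge_bar nogo_gauge nogo_gauge_bar hook_left hook_right plug_gauge pitch_comb".split():
        r=ctrl.pinpoint(l,c)
        print(l,[(np.round(x["xy"],1).tolist(),round(x["score"],2),np.round(onz(im,x["xy"],{'h':190,'c':0}.get(l[0],0)),0).tolist()) for x in r[:3]])
E
```

```text
pics
{'t': 0.0, 'qpos': array([-1.32900039e+00,  4.23840318e-01,  1.63074459e+00,  1.13465639e-05,
        1.08858528e+00, -1.89690775e-02]), 'qvel': array([-0.00034488,  0.00046127,  0.00161329, -0.00080273, -0.00137082,
       -0.00043576]), 'joint_torque': array([ 3.74035744e-04, -5.44615102e+01, -2.73671508e+01,  6.43890048e-02,
        2.26921850e-02, -1.01258158e-04]), 'ee_pos': array([ 161.04309586, -603.28732421,  221.88057962]), 'orientation': array([-3.11337306e+00, -4.08237000e-01,  2.59695157e-04]), 'ft_force': array([-0.28084876,  0.09086956,  0.04785268]), 'moment': array([-0.03133267, -0.02314657,  0.03302099]), 'grasp_force': 0.0, 'width': 87.93425628544537}
scene [1056.72996621 -216.23053246  896.23003347] 418.07694919824115
canister [([260.5, 224.6], 0.78, [466.0, -26.0, 0.0])]
cap_xl []
cap_l [([137.5, 288.9], 0.64, [519.0, -356.0, 0.0]), ([196.6, 278.7], 0.58, [549.0, -223.0, 0.0])]
cap_m [([137.5, 288.9], 0.64, [519.0, -356.0, 0.0]), ([196.6, 278.7], 0.58, [549.0, -223.0, 0.0])]
cap_s [([137.5, 288.9], 0.64, [519.0, -356.0, 0.0]), ([196.6, 278.7], 0.58, [549.0, -
[... 1024 characters left out ...]
.0, 0.0])]
go_gauge [([288.3, 243.7], 0.91, [483.0, -32.0, 0.0]), ([287.8, 238.6], 0.54, [498.0, -32.0, 0.0])]
go_gauge_bar [([287.4, 239.8], 0.63, [494.0, -30.0, 0.0]), ([396.5, 217.5], 0.35, [528.0, -352.0, 0.0])]
nogo_gauge [([213.5, 277.8], 0.73, [406.0, 189.0, 0.0])]
nogo_gauge_bar [([209.0, 275.2], 0.98, [415.0, 201.0, 0.0])]
hook_left [([142.0, 208.9], 0.7, [576.0, 335.0, 190.0]), ([211.9, 270.6], 0.5, [402.0, 167.0, 190.0])]
hook_right [([200.9, 196.8], 0.8, [593.0, 182.0, 190.0]), ([394.3, 215.6], 0.35, [495.0, -301.0, 190.0])]
plug_gauge [([298.9, 180.9], 0.82, [666.0, -82.0, 0.0])]
pitch_comb [([255.0, 186.5], 0.51, [662.0, 49.0, 0.0]), ([284.4, 246.7], 0.45, [475.0, -20.0, 0.0])]
```

Run:
```python
import cv2
a=cv2.imread("pics/scene0.png")[100:340,80:480];b=cv2.imread("pics/top0.png")[130:350,110:440]
cv2.imwrite("pics/s1.png",cv2.resize(a,(800,480),interpolation=cv2.INTER_CUBIC));cv2.imwrite("pics/t1.png",cv2.resize(b,(800,533),interpolation=cv2.INTER_CUBIC))
```

```text
(no output)
```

View pics/s1.png

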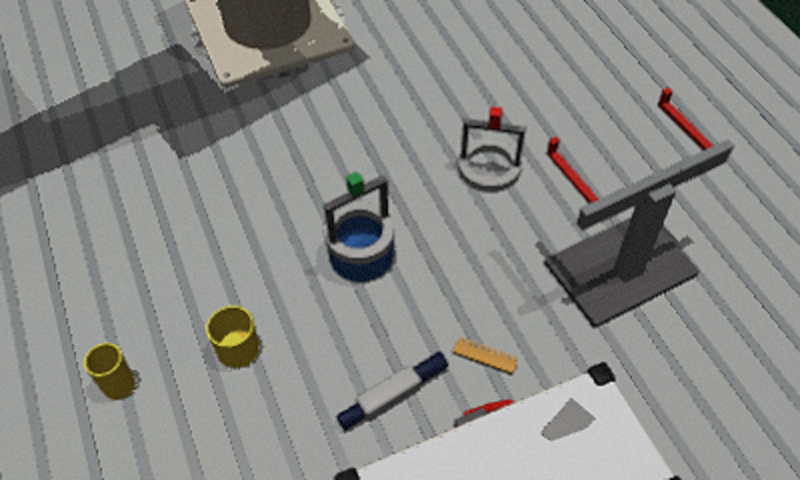

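View pics/t1.png

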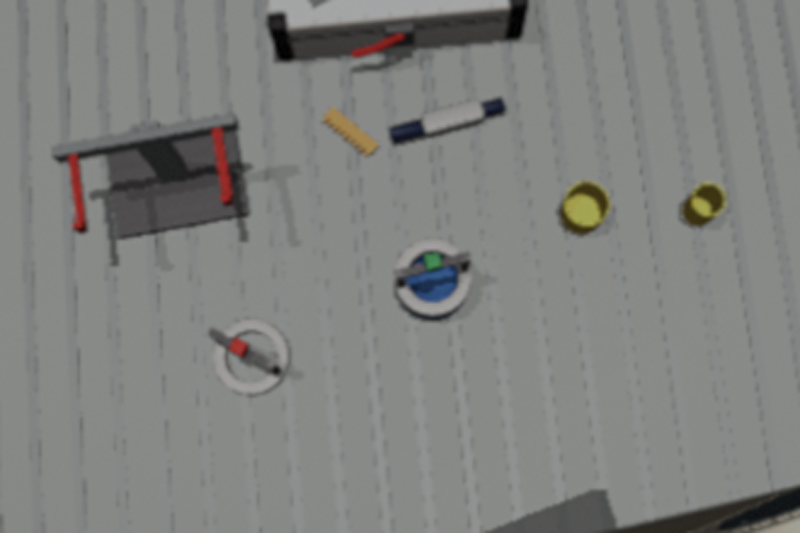

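The crops show the green gauge on the canister at scene (260,222), the red gauge at (325,182), two empty yellow caps at (137,289) and (197,279), and the rack at right. There is also a white box near the bottom, so I'll check the full frame for anything hidden behind it.

View pics/scene0.png

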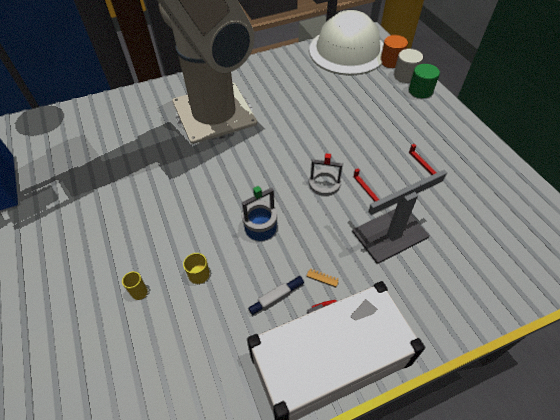

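View pics/top0.png

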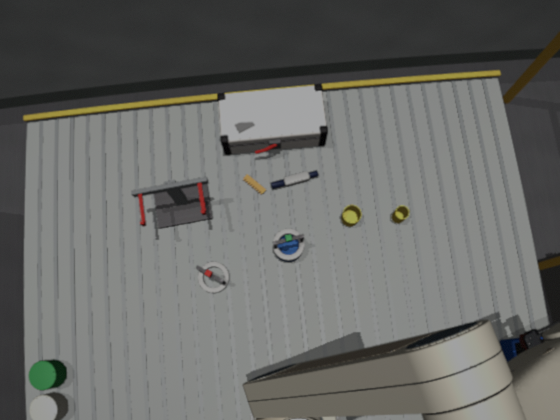

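Run:
```python
from h import *
S=ctrl.get_image("scene");T=ctrl.get_image("top")
def m(l,c):
    return [(np.array(x["region"]),round(x["score"],2)) for x in ctrl.masks_of(l,c)]
def both(l):
    a=ctrl.pinpoint(l,"scene");b=ctrl.pinpoint(l,"top")
    for x in a[:2]:
        for y in b[:2]:
            p=tri([ray(S,x["xy"]),ray(T,y["xy"])]); 
            print(l,np.round(p,0),round(x["score"],2),round(y["score"],2), "err",np.round(proj(S,p)-x["xy"],1),np.round(proj(T,p)-y["xy"],1))
for l in "go_gauge_bar nogo_gauge_bar hook_left hook_right go_gauge nogo_gauge".split(): both(l)
# colors, top: red/green blobs/yellow
for n,im in(("S",S),("T",T)):
    h=cv2.cvtColor(im["pixels"],cv2.COLOR_BGR2HSV)
    for c,lo,hi in(("green",(45,120,50),(75,255,255)),("red",(0,150,80),(6,255,255)),("yel",(24,120,50),(34,255,255)),("orange",(10,120,80),(22,255,255)),("blue",(100,120,40),(125,255,255))):
        k=cv2.inRange(h,lo,hi); 
        if c=="red":k|=cv2.inRange(h,(174,150,80),(180,255,255))
        nn,lab,st,ce=cv2.connectedComponentsWithStats(k)
        print(n,c,[(st[i].tolist(),np.round(ce[i],1).tolist()) for i in range(1,nn) if st[i][4]>15])
```

```text
go_gauge_bar [478. -25. 133.] 0.92 0.84 err [-0.2  0. ] [-0.1 -0. ]
nogo_gauge_bar [400. 189.  73.] 0.95 0.67 err [-1.   0.1] [-0.9 -0.3]
nogo_gauge_bar [586.  56. 311.] 0.95 0.65 err [-9.3  1.1] [-7.2 -2.4]
hook_left [580. 342. 191.] 0.92 0.74 err [ 0.4 -0.1] [0.3 0.1]
go_gauge [472. -31.  32.] 0.84 0.82 err [ 0.7 -0.1] [0.6 0.1]
go_gauge [461. -28. 102.] 0.68 0.82 err [ 0.4 -0.1] [0.4 0.1]
nogo_gauge [405. 191.   9.] 0.58 0.97 err [-1.3  0.2] [-1.2 -0.4]
S green [([414, 64, 26, 16, 319], [426.6, 71.3]), ([254, 187, 7, 6, 34], [256.9, 189.3])]
S red [([411, 151, 25, 23, 111], [423.0, 162.0]), ([325, 154, 6, 5, 25], [327.7, 155.8]), ([355, 176, 24, 25, 129], [366.2, 187.8]), ([312, 300, 24, 8, 56], [325.1, 302.8])]
S yel [([183, 253, 26, 31, 427], [196.0, 267.5]), ([122, 271, 25, 29, 318], [134.2, 284.4]), ([330, 309, 230, 111, 2189], [445.3, 368.0])]
S orange [([105, 0, 11, 18, 94], [110.3, 8.1]), ([140, 0, 6, 11, 34], [142.7, 5.2]), ([384, 34, 24, 15, 270], [395.9, 41.1]), ([307, 269, 31, 17, 221], [322.2, 277.5])]
S blue [([0, 0, 110, 106, 7053], [50.6, 49.3]), ([0, 59, 32, 56, 853], [9.9, 93.4]), ([0, 140, 18, 70, 836], [6.8, 179.4]), ([248, 208, 23, 16, 261], [259.3, 215.6]), ([245, 225, 31, 16, 215], [260.6, 233.9]), ([288, 276, 15, 12, 63], [295.5, 282.0]), ([249, 303, 12, 9, 42], [255.5, 306.7])]
T green [([285, 235, 7, 6, 32], [287.9, 237.3]), ([30, 361, 27, 29, 616], [42.8, 374.9])]
T red [([255, 144, 22, 9, 68], [266.2, 148.1]), ([197, 183, 9, 31, 118], [201.4, 197.9]), ([138, 194, 7, 31, 82], [141.4, 208.7]), ([205, 270, 7, 7, 31], [208.0, 273.0])]
T yel [([321, 70, 180, 19, 1013], [410.9, 78.9]), ([23, 94, 195, 27, 1130], [120.1, 106.4]), ([342, 206, 19, 20, 275], [350.8, 215.4]), ([393, 206, 16, 17, 165], [400.0, 214.0])]
T orange [([245, 176, 20, 17, 113], [254.0, 184.0])]
T blue [([278, 240, 20, 14, 198], [288.7, 246.6]), ([510, 339, 9, 18, 85], [513.6, 346.2])]
```

The full frames show no other caps. So the scene has the go gauge, the nogo gauge and two caps. I'll write a row planner next, and move first to above the nogo gauge.

```bash
cat >> h.py <<'E'
def yaw(o):  # world angle of tool y, deg
    v=R.from_rotvec(o["orientation"]).as_matrix()[:,1];return np.degrees(np.arctan2(v[1],v[0]))
def down(a): # tool down, y axis at angle a (deg)
    a=np.radians(a);y=np.array([np.cos(a),np.sin(a),0]);z=np.array([0,0,-1.]);return R.from_matrix(np.c_[np.cross(y,z),y,z])
def plan(wps,step=45,start=None):
    """wps: (xyz, yaw, jaw[, step]); prints rows"""
    o=ctrl.get_obs()
    p,q=(np.array(o["ee_pos"]),R.from_rotvec(o["orientation"])) if start is None else (np.array(start[0],float),down(start[1]))
    for w in wps:
        t,a,j=np.array(w[0],float),w[1],w[2];st=w[3] if len(w)>3 else step
        tr=(q.inv()*down(a)).as_rotvec()
        n=max(1,int(np.ceil(np.linalg.norm(t-p)/st-1e-6)),int(np.ceil(np.degrees(np.linalg.norm(tr))/10.5)))
        out=[]
        for i in range(n):
            tr=(q.inv()*down(a)).as_rotvec()/(n-i)
            s=np.round(q.inv().apply((t-p)/(n-i))/50,3);r=np.round(tr/(np.pi/2),4)
            out.append([j,(s+0).tolist(),(r+0).tolist()]);p=p+q.apply(s*50);q=q*R.from_rotvec(r*np.pi/2)
        print(n,"rows to",t,a);
        for i in range(0,n,8): print(str(out[i:i+8]).replace(" ",""))
E
python3 - <<'E'
from h import *
plan([((430,-100,240),-10,1),((385,185,235),61.3,1)],50)
E
```

```text
12 rows to [ 430. -100.  240.] -10
[[1,[0.649,-0.696,-0.029],[0.0,0.0,-0.0602]],[1,[0.712,-0.631,-0.029],[0.0,0.0,-0.0602]],[1,[0.769,-0.561,-0.029],[0.0,0.0,-0.0602]],[1,[0.818,-0.486,-0.029],[0.0,0.0,-0.0603]],[1,[0.861,-0.407,-0.029],[0.0,0.0,-0.0602]],[1,[0.895,-0.324,-0.029],[0.0,0.0,-0.0603]],[1,[0.922,-0.238,-0.029],[0.0,0.0,-0.0602]],[1,[0.94,-0.149,-0.029],[0.0,0.0,-0.0603]]]
[[1,[0.95,-0.06,-0.029],[0.0,0.0,-0.0602]],[1,[0.951,0.03,-0.028],[0.0,0.0,-0.0603]],[1,[0.944,0.12,-0.029],[0.0,0.0,-0.0602]],[1,[0.929,0.209,-0.028],[0.0,0.0,-0.0603]]]
7 rows to [385. 185. 235.] 61.3
[[1,[0.78,-0.268,0.014],[0.0,0.0,-0.1132]],[1,[0.815,-0.126,0.014],[0.0,0.0,-0.1132]],[1,[0.824,0.02,0.014],[0.0,0.0,-0.1132]],[1,[0.807,0.166,0.014],[0.0,0.0,-0.1132]],[1,[0.766,0.306,0.015],[0.0,0.0,-0.1131]],[1,[0.699,0.436,0.014],[0.0,0.0,-0.1132]],[1,[0.611,0.553,0.015],[0.0,0.0,-0.1131]]]
```

Request:
apply_moves(targets=[[1,[0.65,-0.7,-0.03],[0,0,-0.06]],[1,[0.71,-0.63,-0.03],[0,0,-0.06]],[1,[0.77,-0.56,-0.03],[0,0,-0.06]],[1,[0.82,-0.49,-0.03],[0,0,-0.06]],[1,[0.86,-0.41,-0.03],[0,0,-0.06]],[1,[0.9,-0.32,-0.03],[0,0,-0.06]],[1,[0.92,-0.24,-0.03],[0,0,-0.06]],[1,[0.94,-0.15,-0.03],[0,0,-0.06]]])

```text
t: 3.1
ee_pos: [341.4, -266.4, 235.0]
orientation: [2.743, 1.53, 0.001]
ft_force: [-0.2, -1.0, 0.1]
width: 87.9
grasp_force: 0.0
```

Request:
apply_moves(targets=[[1,[0.95,-0.06,-0.03],[0,0,-0.06]],[1,[0.95,0.03,-0.03],[0,0,-0.06]],[1,[0.94,0.12,-0.03],[0,0,-0.06]],[1,[0.93,0.21,-0.03],[0,0,-0.06]]])

```text
t: 3.6
ee_pos: [431.7, -98.8, 241.0]
orientation: [2.407, 2.017, 0.001]
ft_force: [0.8, 1.2, -0.7]
width: 87.9
grasp_force: 0.0
```

Request:
apply_moves(targets=[[1,[0.78,-0.27,0.01],[0,0,-0.113]],[1,[0.81,-0.13,0.01],[0,0,-0.113]],[1,[0.82,0.02,0.01],[0,0,-0.113]],[1,[0.81,0.17,0.01],[0,0,-0.113]],[1,[0.77,0.31,0.01],[0,0,-0.113]],[1,[0.7,0.44,0.01],[0,0,-0.113]],[1,[0.61,0.55,0.01],[0,0,-0.113]],[1,[0,0,0],[0,0,0]]])

```text
t: 4.6
ee_pos: [387.2, 187.0, 237.3]
orientation: [0.782, 3.042, 0.001]
ft_force: [0.2, -0.1, 0.3]
width: 87.8
grasp_force: 0.0
```

```bash
cat > look.py <<'E'
import sys
from h import *
o=ctrl.get_obs();im=ctrl.get_image("wrist");cv2.imwrite(f"pics/{sys.argv[1]}.png",im["pixels"])
print("t",o["t"],"p",np.round(o["ee_pos"],1),"yaw",round(yaw(o),1),"w",round(o["width"],1),"ft",np.round(o["ft_force"],1),"gf",round(o["grasp_force"],1))
for a in sys.argv[2:]:
    l,z=a.split("@");z=float(z)
    print(l,[(np.round(x["xy"],1).tolist(),round(x["score"],2),np.round(onz(im,x["xy"],z,o),1).tolist()) for x in ctrl.pinpoint(l,"wrist")[:3]])
E
python3 look.py w1 nogo_gauge_bar@80 nogo_gauge@0 hook_left@190 hook_right@190 go_gauge_bar@124
```

```text
t 4.6 p [387.2 187.  237.3] yaw 61.2 w 87.8 ft [ 0.2 -0.1  0.3] gf 0.0
nogo_gauge_bar [([295.2, 216.6], 0.57, [411.7, 191.8, 80.0])]
nogo_gauge [([288.7, 198.2], 0.83, [407.7, 188.7, 0.0])]
hook_left []
hook_right []
go_gauge_bar []
```

View pics/w1.png

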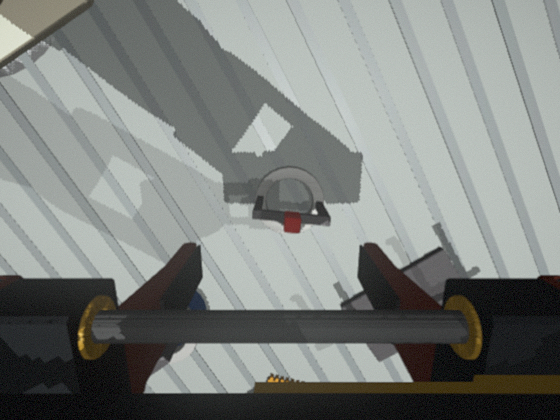

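The wrist view shows the red grip block at (291,222), with the bar ends at about (256,212) and (329,218). I'll compute its position and yaw, and the rack yaw from the static cameras.

Run:
```python
from h import *
o=ctrl.get_obs();im=ctrl.get_image("wrist")
def redc(im):
    h=cv2.cvtColor(im["pixels"],cv2.COLOR_BGR2HSV);k=cv2.inRange(h,(0,150,80),(6,255,255))|cv2.inRange(h,(174,150,80),(180,255,255))
    nn,lab,st,ce=cv2.connectedComponentsWithStats(k);return [(st[i],ce[i]) for i in range(1,nn) if st[i][4]>15]
for s,c in redc(im): print(s,c,onz(im,c,105,o))
a,b=[onz(im,u,86,o) for u in((256,210),(329,216))];d=a-b;print("bar ends",a,b,np.degrees(np.arctan2(d[1],d[0])))
S=ctrl.get_image("scene");T=ctrl.get_image("top")
sb=[c for s,c in redc(S)];tb=[c for s,c in redc(T)];print([np.round(x,1) for x in sb],[np.round(x,1) for x in tb])
p=min((abs(x-[327.7,155.8]).sum(),i) for i,x in enumerate(sb))[1];q=min((abs(x-[208,273]).sum(),i) for i,x in enumerate(tb))[1]
g=tri([ray(S,sb[p]),ray(T,tb[q])]);print("red block tri",g)
# bar ends in top crop coords -> yaw of gauges
f=lambda u,z:onz(T,(110+u[0]*330/800,130+u[1]*220/533),z)
for n,u,v,z in(("go",(397,272),(468,258),128),("nogo",(210,332),(281,371),84),("xbar",(57,152),(235,122),190),("Lprong",(74,158),(80,228),190),("Rprong",(217,130),(227,202),190)):
    A,B=f(u,z),f(v,z);e=A-B;print(n,A.round(),B.round(),"ang",np.degrees(np.arctan2(e[1],e[0])).round(1))
for l in("hook_left","hook_right"):
    a=ctrl.pinpoint(l,"scene");b=ctrl.pinpoint(l,"top");P=[]
    if a:P.append(onz(S,a[0]["xy"],190))
    if b:P.append(onz(T,b[0]["xy"],190))
    print(l,np.round(P,1))
```

```text
[288 216  15  14 115] [295.17391304 221.97391304] [410.02171013 188.38759253 105.        ]
bar ends [384.36909607 157.13909642  86.        ] [427.022563   220.28067703  86.        ] -124.03985447101661
[array([423.1, 162.1]), array([327.5, 155.5]), array([366.2, 187.8]), array([325.1, 302.8])] [array([266.2, 148.1]), array([201.3, 197.9]), array([141.4, 208.5])]
red block tri [551.83622621 136.91929836 279.82194413]
go [468.   9. 128.] [476. -69. 128.] ang 95.6
nogo [430. 221.  84.] [379. 146.  84.] ang 56.1
xbar [621. 356. 190.] [635. 164. 190.] ang 94.0
Lprong [613. 338. 190.] [536. 334. 190.] ang 2.8
Rprong [628. 184. 190.] [549. 178. 190.] ang 4.1
hook_left [[577.9 348.3 190. ]
 [573.3 336.8 190. ]]
hook_right [[594.2 187.8 190. ]
 [589.1 187.8 190. ]]
```

Run:
```python
from h import *
plan([((407,189,180),56,1),((407,189,92),56,1,30)])
```

```text
2 rows to [407. 189. 180.] 56
[[1,[-0.15,0.131,0.572],[0.0,0.0,0.0272]],[1,[-0.144,0.137,0.572],[0.0,0.0,0.0273]]]
3 rows to [407. 189.  92.] 56
[[1,[0.0,0.0,0.587],[0.0,0.0,0.0]],[1,[0.0,0.0,0.586],[0.0,0.0,0.0]],[1,[0.0,0.0,0.587],[0.0,0.0,0.0]]]
```

Request:
apply_moves(targets=[[1,[-0.15,0.13,0.57],[0,0,0.027]],[1,[-0.145,0.137,0.57],[0,0,0.027]],[1,[0,0,0.59],[0,0,0]],[1,[0,0,0.59],[0,0,0]],[1,[0,0,0.59],[0,0,0]],[1,[0,0,0],[0,0,0]]])

```text
t: 6.0
ee_pos: [405.6, 188.5, 90.2]
orientation: [-0.916, -3.002, 0.004]
ft_force: [-0.4, -0.6, -0.2]
width: 87.9
grasp_force: 0.0
```

```bash
python3 look.py w2 nogo_gauge_bar@80 nogo_gauge@0
```

```text
t 6.0 p [405.6 188.5  90.2] yaw 56.1 w 87.9 ft [-0.4 -0.6 -0.2] gf 0.0
nogo_gauge_bar [([284.3, 259.4], 0.96, [409.7, 188.3, 80.0])]
nogo_gauge []
```

View pics/w2.png

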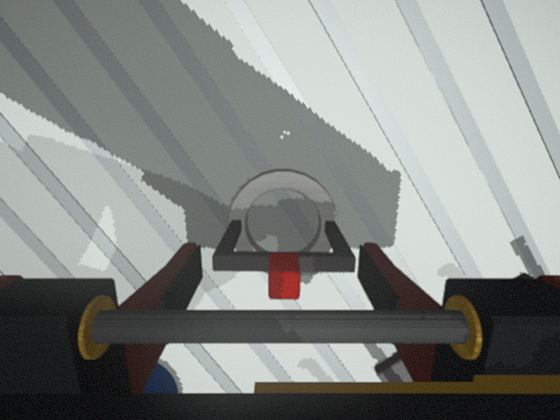

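The block sits centred between the fingers, (284,275) in the picture, and the bar is parallel to the closing line. Closing now.

Request:
apply_moves(targets=[[-1,[0,0,0],[0,0,0]],[-1,[0,0,0],[0,0,0]],[-1,[0,0,0],[0,0,0]],[-1,[0,0,0],[0,0,0]],[-1,[0,0,0],[0,0,0]],[-1,[0,0,0],[0,0,0]],[-1,[0,0,0],[0,0,0]],[-1,[0,0,0],[0,0,0]]])

```text
t: 7.15
ee_pos: [407.0, 189.2, 91.6]
orientation: [-0.917, -3.005, -0.0]
ft_force: [-0.5, 0.4, -3.0]
width: 16.0
grasp_force: 30.0
```

Run:
```python
from h import *
# TCP is ~10 above bar underside; bar clear height 215 -> TCP 225
plan([((430,230,215),75,-1,30),((485,333,228),94,-1,30)])
```

```text
5 rows to [430. 230. 215.] 75
[[-1,[0.015,0.187,-0.494],[0.0,0.0,-0.0421]],[-1,[0.002,0.187,-0.494],[0.0,0.0,-0.042]],[-1,[-0.01,0.187,-0.493],[0.0,0.0,-0.0421]],[-1,[-0.022,0.187,-0.494],[0.0,0.0,-0.042]],[-1,[-0.035,0.184,-0.493],[0.0,0.0,-0.0421]]]
4 rows to [485. 333. 228.] 94
[[-1,[-0.132,0.569,-0.065],[0.0,0.0,-0.0528]],[-1,[-0.179,0.556,-0.065],[0.0,0.0,-0.0528]],[-1,[-0.224,0.539,-0.065],[0.0,0.0,-0.0528]],[-1,[-0.269,0.518,-0.065],[0.0,0.0,-0.0527]]]
```

Request:
apply_moves(targets=[[-1,[0,0,-0.4],[0,0,0]],[-1,[0.02,0.23,-0.52],[0,0,-0.053]],[-1,[0,0.23,-0.52],[0,0,-0.053]],[-1,[-0.02,0.23,-0.52],[0,0,-0.053]],[-1,[-0.04,0.23,-0.5],[0,0,-0.053]]])

```text
t: 7.78
ee_pos: [429.0, 229.4, 215.0]
orientation: [-0.401, -3.115, 0.001]
ft_force: [0.2, 0.1, -4.3]
width: 15.7
grasp_force: 30.0
```

Request:
apply_moves(targets=[[-1,[-0.13,0.57,-0.07],[0,0,-0.053]],[-1,[-0.18,0.56,-0.07],[0,0,-0.053]],[-1,[-0.22,0.54,-0.06],[0,0,-0.053]],[-1,[-0.27,0.52,-0.06],[0,0,-0.053]],[-1,[0,0,0],[0,0,0]]])

```text
t: 8.4
ee_pos: [484.4, 334.3, 227.0]
orientation: [0.118, -3.139, 0.0]
ft_force: [-1.3, -0.5, -4.8]
width: 15.7
grasp_force: 30.0
```

```bash
python3 look.py w3 hook_left@190 nogo_gauge_bar@216
python3 - <<'E'
from h import *
S=ctrl.get_image("scene");T=ctrl.get_image("top")
for l,z in(("hook_left",190),("hook_right",190),("nogo_gauge_bar",216)):
    P=[[x["score"]]+onz(I,x["xy"],z).tolist() for n,I in(("scene",S),("top",T)) for x in ctrl.pinpoint(l,n)[:1]];print(l,np.round(P,1).tolist())
cv2.imwrite("pics/s3.png",cv2.resize(S["pixels"][110:260,290:490],(800,600),interpolation=cv2.INTER_CUBIC))
E
```

```text
t 8.4 p [484.4 334.3 227. ] yaw 94.3 w 15.7 ft [-1.3 -0.5 -4.8] gf 30.0
hook_left [([274.4, 359.0], 0.63, [580.8, 337.2, 190.0])]
nogo_gauge_bar [([281.3, 255.6], 0.59, [485.4, 335.0, 216.0])]
hook_left [[0.7, 585.6, 339.7, 190.0], [0.7, 571.7, 341.8, 190.0]]
hook_right [[0.7, 600.4, 182.2, 190.0], [0.8, 594.9, 184.6, 190.0]]
nogo_gauge_bar [[0.9, 475.6, 332.7, 216.0]]
```

View pics/w3.png

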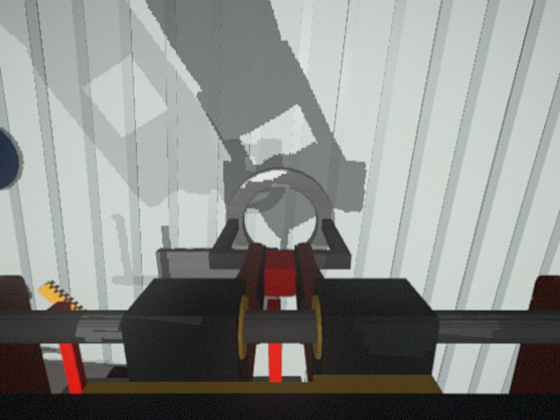

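The prong shows at (275,350), right below the held gauge. The hook is at about (579,339.5) and the rack yaw is about 5.5°. I'll move in along the prong.

Run:
```python
from h import *
plan([((576,340,228),95.5,-1,20),((576,340,206),95.5,-1,11)])
```

```text
5 rows to [576. 340. 228.] 95.5
[[-1,[-0.369,0.001,-0.001],[0.0,0.0,-0.0029]],[-1,[-0.369,0.0,-0.001],[0.0,0.0,-0.0029]],[-1,[-0.369,-0.002,-0.001],[0.0,0.0,-0.0028]],[-1,[-0.368,-0.004,0.0],[0.0,0.0,-0.0029]],[-1,[-0.369,-0.005,-0.001],[0.0001,0.0001,-0.0028]]]
3 rows to [576. 340. 206.] 95.5
[[-1,[0.0,0.0,0.147],[0.0,0.0,0.0]],[-1,[0.0,0.0,0.147],[0.0,0.0,0.0]],[-1,[0.0,0.0,0.146],[0.0,0.0,0.0]]]
```

Request:
apply_moves(targets=[[-1,[-0.37,0,0],[0,0,-0.003]],[-1,[-0.37,0,0],[0,0,-0.003]],[-1,[-0.37,0,0],[0,0,-0.003]],[-1,[-0.37,0,0],[0,0,-0.003]],[-1,[-0.37,-0.01,0],[0,0,-0.003]],[-1,[0,0,0],[0,0,0]]])

```text
t: 9.7
ee_pos: [578.4, 340.2, 227.3]
orientation: [-0.151, 3.137, 0.0]
ft_force: [-0.4, -0.3, -4.3]
width: 15.9
grasp_force: 30.0
```

Request:
apply_moves(targets=[[-1,[0,0,0.15],[0,0,0]],[-1,[0,0,0.15],[0,0,0]],[-1,[0,0,0.15],[0,0,0]],[-1,[0,0,0.04],[0,0,0]],[-1,[0,0,0],[0,0,0]]])

```text
t: 10.32
ee_pos: [576.2, 340.4, 203.0]
orientation: [0.153, -3.138, 0.0]
ft_force: [-0.6, 0.7, -4.9]
width: 15.8
grasp_force: 30.0
```

Request:
apply_moves(targets=[[-1,[0,0,0.05],[0,0,0]],[-1,[0,0,0],[0,0,0]]])

```text
t: 10.58
ee_pos: [576.7, 340.6, 201.5]
orientation: [-0.153, 3.137, 0.001]
ft_force: [-0.7, 0.5, 1.0]
width: 15.9
grasp_force: 30.0
```

Bar is on the prong. Releasing.

Request:
apply_moves(targets=[[-0.4,[0,0,0],[0,0,0]],[-0.4,[0,0,0],[0,0,0]],[-0.4,[0,0,0],[0,0,0]],[-0.4,[0,0,-0.4],[0,0,0]],[-0.4,[0,0,-0.8],[0,0,0]],[0,[0,0,-0.4],[0,0,0]]])

```text
t: 11.32
ee_pos: [577.4, 340.9, 284.4]
orientation: [-0.153, 3.134, 0.003]
ft_force: [0.6, -0.7, 0.1]
width: 33.5
grasp_force: 0.0
```

Run:
```python
from h import *
S=ctrl.get_image("scene");T=ctrl.get_image("top")
for l,z in(("nogo_gauge_bar",190),("go_gauge_bar",124),("go_gauge",44)):
    P=[[x["score"]]+onz(I,x["xy"],z).tolist() for n,I in(("scene",S),("top",T)) for x in ctrl.pinpoint(l,n)[:1]];print(l,np.round(P,1).tolist())
plan([((510,70,270),96,1),((470,-15,220),96,1)],50)
```

```text
nogo_gauge_bar [[0.8, 582.7, 342.3, 190.0], [0.7, 577.9, 340.8, 190.0]]
go_gauge_bar [[0.8, 474.1, -27.4, 124.0], [0.8, 481.5, -32.3, 124.0]]
go_gauge [[0.8, 475.4, -36.9, 44.0], [0.8, 472.1, -26.0, 44.0]]
6 rows to [510.  70. 270.] 96
[[1,[0.305,-0.874,0.032],[-0.0001,-0.0002,-0.0008]],[1,[0.307,-0.874,0.032],[-0.0001,-0.0003,-0.0008]],[1,[0.308,-0.874,0.031],[-0.0001,-0.0002,-0.0008]],[1,[0.309,-0.873,0.031],[-0.0001,-0.0003,-0.0007]],[1,[0.31,-0.873,0.031],[-0.0001,-0.0002,-0.0008]],[1,[0.31,-0.872,0.031],[-0.0001,-0.0003,-0.0007]]]
3 rows to [470. -15. 220.] 96
[[1,[0.324,-0.536,0.333],[0.0,0.0,0.0]],[1,[0.325,-0.536,0.334],[0.0,0.0,0.0]],[1,[0.324,-0.535,0.333],[0.0,0.0,0.0]]]
```

Request:
apply_moves(targets=[[1,[0.31,-0.87,0.03],[0,0,0]],[1,[0.31,-0.87,0.03],[0,0,0]],[1,[0.31,-0.87,0.03],[0,0,0]],[1,[0.31,-0.87,0.03],[0,0,0]],[1,[0.31,-0.87,0.03],[0,0,0]],[1,[0.31,-0.87,0.03],[0,0,-0.005]],[1,[0.3,-0.98,0.5],[0,0,0]],[1,[0.3,-0.98,0.7],[0,0,0]]])

```text
t: 12.72
ee_pos: [489.6, -30.6, 211.3]
orientation: [-0.166, 3.135, -0.0]
ft_force: [0.7, -0.1, 0.0]
width: 87.9
grasp_force: 0.0
```

Request:
apply_moves(targets=[[1,[0,0,0],[0,0,0]],[1,[0,0,0],[0,0,0]]])

```text
t: 12.98
ee_pos: [489.8, -29.1, 211.5]
orientation: [0.164, -3.137, -0.001]
ft_force: [-0.1, -1.1, 0.5]
width: 88.1
grasp_force: 0.0
```

```bash
python3 look.py w4 go_gauge_bar@124 go_gauge@44 canister@0
```

```text
t 12.975 p [489.8 -29.1 211.5] yaw 96.0 w 88.1 ft [-0.1 -1.1  0.5] gf 0.0
go_gauge_bar [([282.3, 202.0], 0.89, [476.0, -28.7, 124.0])]
go_gauge []
canister [([283.1, 173.5], 0.6, [470.1, -27.3, 0.0])]
```

View pics/w4.png

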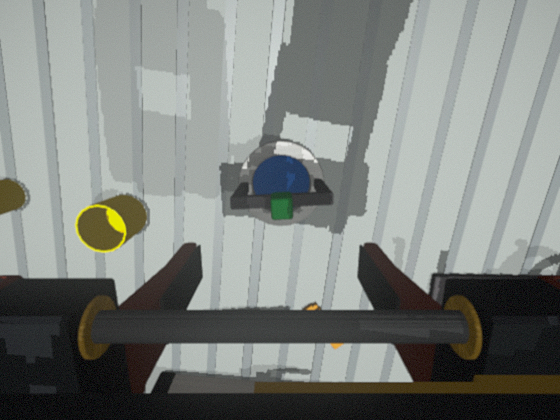

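The green block is at (282,208), centred between the fingers. Descending to it.

Request:
apply_moves(targets=[[1,[0.15,0.01,0.5],[0,0,0]],[1,[0.15,0.01,0.5],[0,0,0]],[1,[0,0,0.5],[0,0,0]],[1,[0,0,0.02],[0,0,0]],[0,[0,0,0],[0,0,0]],[-1,[0,0,0],[0,0,0]],[-1,[0,0,0],[0,0,0]],[-1,[0,0,0],[0,0,0]]])

```text
t: 14.18
ee_pos: [474.9, -29.7, 136.1]
orientation: [-0.165, 3.136, -0.0]
ft_force: [-0.3, 0.8, 0.4]
width: 51.1
grasp_force: 0.0
```

Request:
apply_moves(targets=[[-1,[0,0,0],[0,0,0]],[-1,[0,0,0],[0,0,0]],[-1,[0,0,0],[0,0,0]],[-1,[0,0,0],[0,0,0]]])

```text
t: 14.68
ee_pos: [474.5, -29.7, 135.6]
orientation: [0.165, -3.137, -0.0]
ft_force: [-0.1, 0.3, -1.6]
width: 15.5
grasp_force: 30.0
```

Run:
```python
from h import *
plan([((475,-28,215),95.5,-1,25),((500,60,228),95.5,-1,30),((500,175,228),95.5,-1,30)])
```

```text
4 rows to [475. -28. 215.] 95.5
[[-1,[-0.003,0.008,-0.397],[0.0,0.0,0.0015]],[-1,[-0.003,0.008,-0.397],[0.0,-0.0001,0.0015]],[-1,[-0.003,0.008,-0.397],[0.0,0.0,0.0015]],[-1,[-0.004,0.008,-0.398],[0.0,-0.0001,0.0014]]]
4 rows to [500.  60. 228.] 95.5
[[-1,[-0.167,0.426,-0.065],[0.0,0.0,0.0]],[-1,[-0.166,0.426,-0.065],[0.0,0.0,0.0]],[-1,[-0.167,0.426,-0.065],[0.0,0.0,0.0]],[-1,[-0.166,0.426,-0.065],[0.0,0.0,0.0]]]
4 rows to [500. 175. 228.] 95.5
[[-1,[-0.055,0.572,0.0],[0.0,0.0,0.0]],[-1,[-0.055,0.573,0.0],[0.0,0.0,0.0]],[-1,[-0.055,0.572,0.0],[0.0,0.0,0.0]],[-1,[-0.056,0.573,0.0],[0.0,0.0,0.0]]]
```

Request:
apply_moves(targets=[[-1,[0,0.01,-0.2],[0,0,0]],[-1,[0,0.01,-0.46],[0,0,0]],[-1,[0,0.01,-0.46],[0,0,0]],[-1,[0,0.01,-0.47],[0,0,0.005]],[-1,[-0.16,0.42,-0.06],[0,0,0]],[-1,[-0.16,0.42,-0.07],[0,0,0]],[-1,[-0.17,0.43,-0.07],[0,0,0]],[-1,[-0.17,0.43,-0.06],[0,0,0]]])

```text
t: 15.68
ee_pos: [498.7, 60.8, 228.5]
orientation: [0.153, -3.137, 0.0]
ft_force: [-0.3, -1.6, -3.3]
width: 15.9
grasp_force: 30.0
```

Request:
apply_moves(targets=[[-1,[-0.05,0.57,0],[0,0,0]],[-1,[-0.05,0.57,0],[0,0,0]],[-1,[-0.05,0.57,0],[0,0,0]],[-1,[-0.05,0.57,0],[0,0,0]],[-1,[0,0,0],[0,0,0]],[-1,[0,0,0],[0,0,0]]])

```text
t: 16.42
ee_pos: [497.4, 174.1, 228.1]
orientation: [0.154, -3.137, 0.001]
ft_force: [0.6, 0.3, -3.9]
width: 16.1
grasp_force: 30.0
```

```bash
python3 look.py w5 hook_right@190 go_gauge_bar@216
python3 - <<'E'
from h import *
im=cv2.imread("pics/w5.png");h=cv2.cvtColor(im,cv2.COLOR_BGR2HSV);k=cv2.inRange(h,(0,170,80),(6,255,255))|cv2.inRange(h,(176,170,80),(180,255,255))
nn,lab,st,ce=cv2.connectedComponentsWithStats(k);print([(st[i].tolist(),ce[i].round()) for i in range(1,nn) if st[i][4]>30])
plan([((593,184,228),95.5,-1,20)])
E
```

```text
t 16.425 p [497.4 174.1 228.1] yaw 95.6 w 16.1 ft [ 0.6  0.3 -3.9] gf 30.0
hook_right [([281.5, 359.2], 0.55, [594.3, 184.7, 190.0])]
go_gauge_bar [([279.6, 255.8], 0.78, [499.1, 173.8, 216.0])]
[([272, 343, 13, 39, 442], array([278., 362.])), ([477, 343, 16, 11, 147], array([484., 348.])), ([487, 359, 27, 27, 487], array([500., 371.])), ([469, 372, 18, 22, 298], array([477., 383.]))]
5 rows to [593. 184. 228.] 95.5
[[-1,[-0.383,0.004,0.001],[0.0,0.0,0.0001]],[-1,[-0.384,0.004,0.0],[0.0,-0.0001,0.0001]],[-1,[-0.383,0.004,0.001],[-0.0001,0.0,0.0001]],[-1,[-0.384,0.005,0.001],[0.0,-0.0001,0.0]],[-1,[-0.383,0.005,0.0],[-0.0001,0.0,0.0001]]]
```

Request:
apply_moves(targets=[[-1,[-0.38,0,0],[0,0,0]],[-1,[-0.38,0,0],[0,0,0]],[-1,[-0.38,0,0],[0,0,0]],[-1,[-0.38,0.01,0],[0,0,0]],[-1,[-0.38,0.01,0],[0,0,0]],[-1,[0,0,0],[0,0,0]]])

```text
t: 17.32
ee_pos: [593.2, 184.1, 228.0]
orientation: [-0.151, 3.138, -0.0]
ft_force: [-1.1, -0.2, -4.9]
width: 15.5
grasp_force: 30.0
```

Request:
apply_moves(targets=[[-1,[0,0,0.15],[0,0,0]],[-1,[0,0,0.15],[0,0,0]],[-1,[0,0,0.15],[0,0,0]],[-1,[0,0,0.06],[0,0,0]],[-1,[0,0,0.03],[0,0,0]],[-1,[0,0,0],[0,0,0]]])

```text
t: 18.08
ee_pos: [592.3, 184.9, 201.6]
orientation: [-0.153, 3.137, 0.0]
ft_force: [-2.1, -0.6, 0.5]
width: 15.8
grasp_force: 30.0
```

Request:
apply_moves(targets=[[-0.4,[0,0,0],[0,0,0]],[-0.4,[0,0,0],[0,0,0]],[-0.4,[0,0,0],[0,0,0]],[-0.4,[0,0,-0.4],[0,0,0]],[-0.4,[0,0,-0.8],[0,0,0]],[0,[0,0,-0.2],[0,0,0]]])

```text
t: 18.82
ee_pos: [593.7, 185.2, 273.9]
orientation: [-0.153, 3.133, 0.002]
ft_force: [1.2, 0.1, -1.7]
width: 33.3
grasp_force: 0.0
```

```bash
cat > caps.py <<'E'
from h import *
def fit(im,mask,H,r,x0,c="",tb=None):
    pass
S=ctrl.get_image("scene");T=ctrl.get_image("top")
for l,z in(("nogo_gauge_bar",190),("go_gauge_bar",190),("canister",0),("cap_l",0)):
    for n,I in(("scene",S),("top",T)):
        for x in ctrl.pinpoint(l,n)[:3 if l[:2]=="ca" else 1]: print(l,n,round(x["score"],2),np.round(onz(I,x["xy"],z),1))
for l in("cap_l","canister"):
  for n,I in(("scene",S),("top",T)):
    for x in ctrl.masks_of(l,n): print(l,n,round(x["score"],2),np.round(x["bbox"],0), x["region"].sum())
cv2.imwrite("pics/s6.png",cv2.resize(S["pixels"][120:320,100:460],(800,444),interpolation=cv2.INTER_CUBIC))
E
python3 caps.py
python3 - <<'E'
from h import *
plan([((570,-20,285),96,1),((545,-200,200),96,1)],50)
E
```

```text
nogo_gauge_bar scene 0.9 [576.3 343.2 190. ]
nogo_gauge_bar top 0.89 [575.3 336.5 190. ]
go_gauge_bar scene 0.96 [602.4 176.5 190. ]
go_gauge_bar top 0.69 [587.9 342.8 190. ]
canister scene 0.68 [477.8 -34.1   0. ]
canister scene 0.49 [664.2 -71.2   0. ]
canister top 0.67 [471.7 -24.1  -0. ]
cap_l scene 0.83 [ 544.  -222.8    0. ]
cap_l scene 0.74 [ 519.2 -357.9    0. ]
cap_l top 0.79 [ 532.5 -353.3    0. ]
cap_l top 0.65 [ 543.3 -216.8    0. ]
cap_l scene 0.89 [123. 271. 150. 301.] 533
cap_l scene 0.72 [181. 258. 209. 281.] 596
cap_l top 0.9 [341. 202. 364. 225.] 339
cap_l top 0.59 [388. 204. 410. 224.] 253
canister scene 0.96 [244. 204. 275. 240.] 980
canister top 0.83 [271. 232. 302. 261.] 773
5 rows to [570. -20. 285.] 96
[[1,[0.168,-0.806,-0.056],[0.0,0.0,-0.0009]],[1,[0.169,-0.806,-0.056],[0.0,0.0,-0.0009]],[1,[0.171,-0.806,-0.056],[0.0,-0.0001,-0.001]],[1,[0.172,-0.806,-0.056],[0.0,0.0,-0.0009]],[1,[0.173,-0.806,-0.056],[0.0,-0.0001,-0.001]]]
5 rows to [ 545. -200.  200.] 96
[[1,[0.175,-0.706,0.34],[0.0,0.0,0.0]],[1,[0.175,-0.705,0.34],[0.0,0.0,0.0]],[1,[0.175,-0.706,0.34],[0.0,0.0,0.0]],[1,[0.174,-0.705,0.34],[0.0,0.0,0.0]],[1,[0.175,-0.706,0.34],[0.0,0.0,0.0]]]
```

View pics/s6.png

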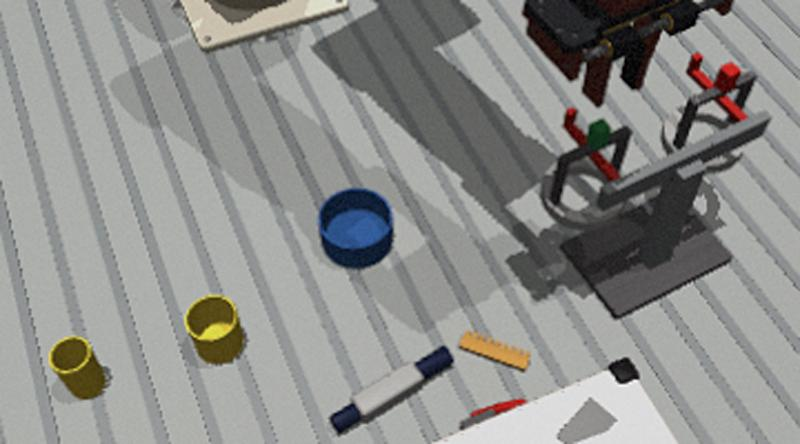

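Both gauges hang on their prongs, and the canister is empty at (259,224) in the full picture. The caps are at scene (196,269) and (135,285). Moving above the larger cap.

Run:
```python
from h import *
plan([((570,0,265),75,1),((545,-219,165),60,1)],50)
```

```text
4 rows to [570.   0. 265.] 75
[[1,[0.201,-0.909,0.03],[0.0,0.0,0.0572]],[1,[0.118,-0.923,0.03],[0.0,-0.0001,0.0572]],[1,[0.035,-0.93,0.03],[0.0,0.0,0.0571]],[1,[-0.049,-0.928,0.03],[-0.0001,-0.0001,0.0572]]]
5 rows to [ 545. -219.  165.] 60
[[1,[-0.13,-0.872,0.4],[0.0,0.0,0.0333]],[1,[-0.176,-0.864,0.4],[0.0,0.0,0.0333]],[1,[-0.22,-0.854,0.4],[0.0,0.0,0.0333]],[1,[-0.265,-0.841,0.4],[0.0,0.0,0.0334]],[1,[-0.308,-0.826,0.399],[0.0,0.0,0.0333]]]
```

Request:
apply_moves(targets=[[1,[0.2,-0.91,0.03],[0,0,0.057]],[1,[0.12,-0.92,0.03],[0,0,0.057]],[1,[0.04,-0.93,0.03],[0,0,0.057]],[1,[-0.05,-0.93,0.03],[0,0,0.057]],[1,[-0.13,-0.87,0.4],[0,0,0.033]],[1,[-0.18,-0.86,0.4],[0,0,0.033]],[1,[-0.22,-0.85,0.4],[0,0,0.033]],[1,[-0.26,-0.84,0.4],[0,0,0.033]]])

```text
t: 20.52
ee_pos: [550.2, -176.1, 184.8]
orientation: [0.731, 3.055, -0.0]
ft_force: [0.9, 0.2, -0.2]
width: 88.1
grasp_force: 0.0
```

Request:
apply_moves(targets=[[1,[-0.31,-0.83,0.4],[0,0,0.033]],[1,[0,0,0],[0,0,0]],[1,[0,0,0],[0,0,0]]])

```text
t: 20.9
ee_pos: [545.6, -218.4, 165.4]
orientation: [0.808, 3.036, 0.0]
ft_force: [0.3, 0.6, -0.1]
width: 88.0
grasp_force: 0.0
```

```bash
cat > rim.py <<'E'
import sys
from h import *
from scipy.optimize import least_squares
# fit circle at height z to the yellow rim: outer outline of the mask from wrist
o=ctrl.get_obs();im=ctrl.get_image("wrist");cv2.imwrite(f"pics/{sys.argv[1]}.png",im["pixels"])
print("t",o["t"],np.round(o["ee_pos"],1),round(yaw(o),1))
h=cv2.cvtColor(im["pixels"],cv2.COLOR_BGR2HSV);k=cv2.inRange(h,(22,90,30),(36,255,255))
k=cv2.morphologyEx(k,cv2.MORPH_CLOSE,np.ones((5,5)))
for c in cv2.findContours(k,cv2.RETR_EXTERNAL,cv2.CHAIN_APPROX_NONE)[0]:
    if cv2.contourArea(c)<300: continue
    for nm,ro,rf,H in(("xl",34.5,33,50),("l",27,25.5,58),("m",20.5,19,66),("s",14,12.5,74)):
        th=np.linspace(0,2*np.pi,40)
        cc=c[:,0,:].astype(np.float32)
        def outl(p):
            pts=[proj(im,(p[0]+r*np.cos(t),p[1]+r*np.sin(t),z),o) for r,z in((ro,H),(rf,0)) for t in th]
            return cv2.convexHull(np.array(pts,np.float32))
        def res(p):
            hu=outl(p);return [cv2.pointPolygonTest(hu,(float(a),float(b)),True) for a,b in cc[::3]]
        m=cc.mean(0);s=least_squares(res,onz(im,m,H/2,o)[:2],loss="soft_l1",diff_step=1e-3)
        print(cc.min(0),cc.max(0),nm,np.round(s.x,1),"rms",round(float(np.sqrt(np.mean(s.fun**2))),2))
E
python3 rim.py w6
```

```text
t 20.9 [ 545.6 -218.4  165.4] 60.2
[255. 374.] [559. 393.] xl [ 810.7 -201.2] rms 61.95
[255. 374.] [559. 393.] l [ 803.6 -198.4] rms 65.87
[255. 374.] [559. 393.] m [ 797.2 -196. ] rms 69.54
[255. 374.] [559. 393.] s [ 791.2 -193.1] rms 73.59
[445. 295.] [482. 359.] xl [ 745.9 -137.6] rms 6.97
[445. 295.] [482. 359.] l [ 787.7 -105.3] rms 11.81
[445. 295.] [482. 359.] m [ 775.  -113.2] rms 8.55
[445. 295.] [482. 359.] s [ 763.7 -114.5] rms 6.79
[ 77. 239.] [161. 359.] xl [ 568.9 -422.2] rms 15.41
[ 77. 239.] [161. 359.] l [ 562.4 -422. ] rms 15.99
[ 77. 239.] [161. 359.] m [ 558.1 -421.8] rms 16.76
[ 77. 239.] [161. 359.] s [ 546.6 -418.3] rms 16.54
[251. 169.] [310. 232.] xl [ 548.8 -214.3] rms 8.84
[251. 169.] [310. 232.] l [ 540.3 -215.4] rms 1.02
[251. 169.] [310. 232.] m [ 539.5 -215.7] rms 5.06
[251. 169.] [310. 232.] s [ 540.  -216.1] rms 11.25
```

View pics/w6.png

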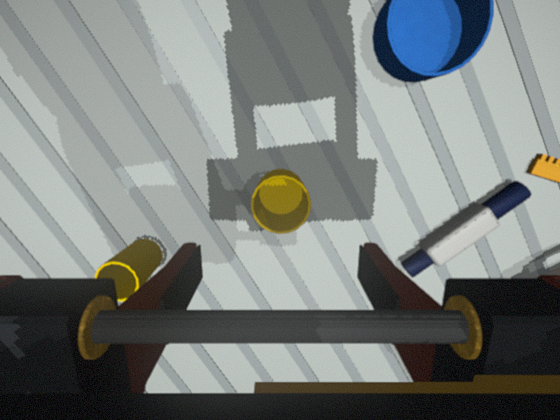

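It is cap_l, at (283,201) in the picture, with a fitted position of (540.3,-215.4). Descending and gripping near the rim.

Run:
```python
from h import *
plan([((540.3,-215.4,110),60,1),((540.3,-215.4,44),60,1,25)],50)
plan([((540.3,-215.4,125),60,-1,30),((474,-28,125),60,-1,40),((474,-28,52),60,-1,25)],start=((540.3,-215.4,44),60))
```

```text
2 rows to [ 540.3 -215.4  110. ] 60
[[1,[0.061,-0.005,0.557],[0.0001,0.0002,0.0015]],[1,[0.062,-0.006,0.557],[0.0001,0.0002,0.0014]]]
3 rows to [ 540.3 -215.4   44. ] 60
[[1,[0.0,0.0,0.44],[0.0,0.0,0.0]],[1,[0.0,0.0,0.44],[0.0,0.0,0.0]],[1,[0.0,0.0,0.44],[0.0,0.0,0.0]]]
3 rows to [ 540.3 -215.4  125. ] 60
[[-1,[0.0,0.0,-0.54],[0.0,0.0,0.0]],[-1,[0.0,0.0,-0.54],[0.0,0.0,0.0]],[-1,[0.0,0.0,-0.54],[0.0,0.0,0.0]]]
5 rows to [474. -28. 125.] 60
[[-1,[0.604,0.517,0.0],[0.0,0.0,0.0]],[-1,[0.605,0.516,0.0],[0.0,0.0,0.0]],[-1,[0.604,0.517,0.0],[0.0,0.0,0.0]],[-1,[0.605,0.516,0.0],[0.0,0.0,0.0]],[-1,[0.604,0.517,0.0],[0.0,0.0,0.0]]]
3 rows to [474. -28.  52.] 60
[[-1,[0.0,0.0,0.487],[0.0,0.0,0.0]],[-1,[0.0,0.0,0.487],[0.0,0.0,0.0]],[-1,[0.0,0.0,0.486],[0.0,0.0,0.0]]]
```

Request:
apply_moves(targets=[[1,[0.06,-0.005,0.56],[0,0,0]],[1,[0.06,-0.005,0.56],[0,0,0]],[1,[0,0,0.44],[0,0,0]],[1,[0,0,0.44],[0,0,0]],[1,[0,0,0.44],[0,0,0]],[1,[0,0,0],[0,0,0]],[-1,[0,0,0],[0,0,0]],[-1,[0,0,0],[0,0,0]]])

```text
t: 21.95
ee_pos: [540.9, -216.1, 44.4]
orientation: [0.806, 3.034, -0.0]
ft_force: [-0.3, 0.6, -0.5]
width: 71.5
grasp_force: 0.0
```

Request:
apply_moves(targets=[[-1,[0,0,0],[0,0,0]],[-1,[0,0,0],[0,0,0]],[-1,[0,0,0],[0,0,0]],[-1,[0,0,0],[0,0,0]]])

```text
t: 22.45
ee_pos: [540.4, -216.3, 43.7]
orientation: [0.807, 3.035, -0.0]
ft_force: [-0.5, 0.3, 6.0]
width: 52.3
grasp_force: 30.0
```

Request:
apply_moves(targets=[[-1,[0,0,-0.3],[0,0,0]],[-1,[0,0,-0.64],[0,0,0]],[-1,[0,0,-0.68],[0,0,0]],[-1,[0.6,0.52,0],[0,0,0]],[-1,[0.6,0.52,0],[0,0,0]],[-1,[0.6,0.52,0],[0,0,0]],[-1,[0.61,0.52,0],[0,0,0]],[-1,[0.61,0.52,0],[0,0,0]]])

```text
t: 23.45
ee_pos: [473.0, -27.3, 124.8]
orientation: [0.808, 3.035, 0.0]
ft_force: [0.4, 0.1, -0.3]
width: 52.6
grasp_force: 30.0
```

Request:
apply_moves(targets=[[-1,[0,0,0],[0,0,0]],[-1,[0,0,0],[0,0,0]]])

```text
t: 23.7
ee_pos: [474.1, -28.6, 124.7]
orientation: [0.806, 3.035, 0.0]
ft_force: [0.7, -1.3, -1.0]
width: 52.6
grasp_force: 30.0
```

```bash
python3 look.py w7 cap_l@80 canister@0; python3 caps.py
```

```text
t 23.7 p [474.1 -28.6 124.7] yaw 60.2 w 52.6 ft [ 0.7 -1.3 -1. ] gf 30.0
cap_l [([278.9, 233.3], 0.88, [472.7, -29.1, 80.0])]
canister [([279.1, 205.5], 0.57, [472.7, -29.0, 0.0])]
nogo_gauge_bar scene 0.76 [579.5 342.  190. ]
nogo_gauge_bar top 0.89 [590.1 346.4 190. ]
go_gauge_bar scene 0.78 [596.6 191.1 190. ]
go_gauge_bar top 0.71 [594.5 188.5 190. ]
canister scene 0.61 [476.1 -32.6   0. ]
cap_l scene 0.91 [ 523.2 -381.     0. ]
cap_l scene 0.88 [419.6 -13.2   0. ]
cap_l scene 0.66 [474.6 -29.8   0. ]
cap_l top 0.48 [ 530.8 -379.2    0. ]
cap_l scene 0.75 [110. 274. 138. 304.] 472
cap_l scene 0.68 [245. 191. 271. 220.] 596
cap_l top 0.46 [401. 203. 421. 224.] 226
canister scene 0.89 [246. 210. 280. 243.] 771
```

View pics/w7.png

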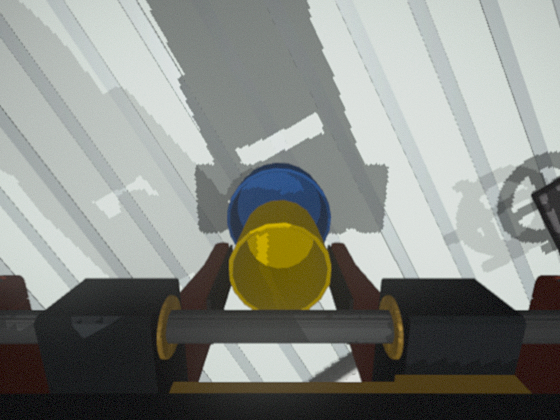

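Held cap_l is upright at (280,268) and centred over the canister at (280,205). cap_m has been knocked to about (527,-380). Lowering cap_l.

Request:
apply_moves(targets=[[-1,[0,0,0.5],[0,0,0]],[-1,[0,0,0.5],[0,0,0]],[-1,[0,0,0.34],[0,0,0]],[-1,[0,0,0.16],[0,0,0]],[-1,[0,0,0],[0,0,0]],[-1,[0,0,0],[0,0,0]]])

```text
t: 25.3
ee_pos: [474.0, -28.3, 49.7]
orientation: [0.807, 3.035, 0.0]
ft_force: [-0.4, -0.6, -0.4]
width: 52.7
grasp_force: 30.0
```

Request:
apply_moves(targets=[[-1,[0,0,0.03],[0,0,0]],[0.6,[0,0,0],[0,0,0]],[0.6,[0,0,0],[0,0,0]],[0.6,[0,0,-0.3],[0,0,0]],[1,[0,0,-0.8],[0,0,0]],[1,[0,0,-0.8],[0,0,0]],[1,[0,0,-0.4],[0,0,0]],[1,[0,0,0],[0,0,0]]])

```text
t: 26.3
ee_pos: [474.8, -28.4, 164.9]
orientation: [0.806, 3.032, 0.001]
ft_force: [0.5, 0.3, -0.3]
width: 87.5
grasp_force: 0.0
```

```bash
cat > fit2.py <<'E'
import sys
from h import *
from scipy.optimize import least_squares
def fit(im,o,k,ro,rf,H,zb,x0):
    cs=[c for c in cv2.findContours(k,cv2.RETR_EXTERNAL,cv2.CHAIN_APPROX_NONE)[0] if cv2.contourArea(c)>200]
    u0=proj(im,(x0[0],x0[1],zb+H),o)
    c=min(cs,key=lambda c:np.linalg.norm(c[:,0].mean(0)-u0));cc=c[:,0].astype(float)
    th=np.linspace(0,2*np.pi,40)
    def res(p):
        hu=cv2.convexHull(np.array([proj(im,(p[0]+r*np.cos(t),p[1]+r*np.sin(t),z),o) for r,z in((ro,zb+H),(rf,zb)) for t in th],np.float32))
        return [cv2.pointPolygonTest(hu,(a,b),True) for a,b in cc[::2].tolist()]
    s=least_squares(res,x0,loss="soft_l1",diff_step=1e-3)
    return s.x.round(1),round(float(np.sqrt(np.mean(s.fun**2))),2)
o=ctrl.get_obs();im=ctrl.get_image("wrist");cv2.imwrite(f"pics/{sys.argv[1]}.png",im["pixels"])
print("t",o["t"],np.round(o["ee_pos"],1),round(yaw(o),1))
h=cv2.cvtColor(im["pixels"],cv2.COLOR_BGR2HSV);cl=lambda k:cv2.morphologyEx(k,cv2.MORPH_CLOSE,np.ones((5,5)))
y=cl(cv2.inRange(h,(22,90,30),(36,255,255)));b=cl(cv2.inRange(h,(100,90,30),(125,255,255))|y)
x0=np.array([float(v) for v in sys.argv[2].split(",")])
for nm in sys.argv[3:]:
    if nm=="can": print(nm,fit(im,o,b,42.5,42.5,44,0,x0))
    else:
        n,zb=nm.split("@");ro,rf,H=dict(l=(27,25.5,58),m=(20.5,19,66))[n];zb=float(zb)
        if zb>0: # only the part above the enclosing rim is visible: use rim circle only
            hv=44-zb if n=="l" else 62-zb
            print(nm,fit(im,o,y,ro,rf+(ro-rf)*hv/H,H-hv,zb+hv,x0))
        else: print(nm,fit(im,o,y,ro,rf,H,zb,x0))
E
python3 fit2.py w8 474,-28 can l@4
python3 - <<'E'
from h import *
plan([((510,-250,165),20,1),((526,-378,165),20,1)],50)
E
```

```text
t 26.3 [474.8 -28.4 164.9] 60.2
can (array([473.6, -30. ]), 1.61)
l@4 (array([472.3, -28. ]), 1.21)
5 rows to [ 510. -250.  165.] 20
[[1,[-0.566,-0.698,-0.005],[0.0002,0.0002,0.0894]],[1,[-0.658,-0.612,-0.005],[0.0002,0.0002,0.0893]],[1,[-0.737,-0.513,-0.005],[0.0002,0.0002,0.0894]],[1,[-0.802,-0.405,-0.005],[0.0002,0.0002,0.0893]],[1,[-0.85,-0.29,-0.006],[0.0002,0.0002,0.0894]]]
3 rows to [ 526. -378.  165.] 20
[[1,[-0.838,-0.192,0.0],[0.0,0.0,0.0]],[1,[-0.839,-0.191,0.0],[0.0,0.0,0.0]],[1,[-0.838,-0.192,0.0],[0.0,0.0,0.0]]]
```

Cap_l is seated in the canister. Next is cap_m.

Request:
apply_moves(targets=[[1,[-0.57,-0.7,0],[0,0,0.09]],[1,[-0.66,-0.61,0],[0,0,0.09]],[1,[-0.74,-0.51,0],[0,0,0.09]],[1,[-0.8,-0.4,0],[0,0,0.09]],[1,[-0.85,-0.29,0],[0,0,0.087]],[1,[-0.84,-0.19,0],[0,0,0]],[1,[-0.84,-0.19,0],[0,0,0]],[1,[-0.84,-0.19,0],[0,0,0]]])

```text
t: 27.35
ee_pos: [525.3, -379.0, 160.9]
orientation: [-1.801, -2.571, -0.0]
ft_force: [0.8, -0.4, 0.3]
width: 88.0
grasp_force: 0.0
```

Request:
apply_moves(targets=[[1,[0,0,0],[0,0,0]],[1,[0,0,0],[0,0,0]]])

```text
t: 27.6
ee_pos: [525.1, -377.1, 161.2]
orientation: [-1.801, -2.57, -0.0]
ft_force: [0.1, -0.0, -0.3]
width: 87.6
grasp_force: 0.0
```

```bash
python3 fit2.py w9 526,-378 m@0
```

```text
t 27.6 [ 525.1 -377.1  161.2] 20.0
m@0 (array([ 526.3, -381.5]), 1.09)
```

View pics/w9.png

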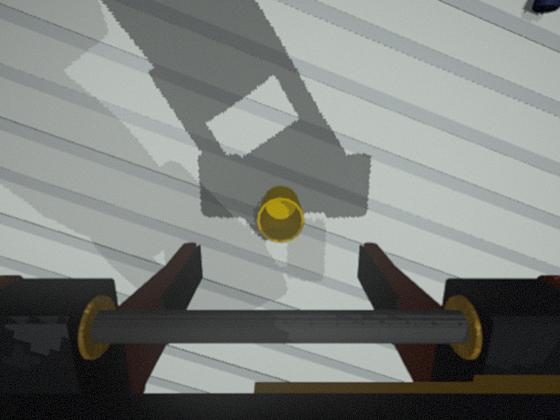

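cap_m stands at (280,215), with a fitted position of (526,-381.5). I'll grip its top 10 mm.

Run:
```python
from h import *
plan([((526.3,-381.2,100),20,1,35),((526.3,-381.2,56),20,1,22)])
plan([((526.3,-381.2,160),20,-1,40),((472.6,-28.3,160),50,-1,45)],start=((526.3,-381.2,56),20))
```

```text
2 rows to [ 526.3 -381.2  100. ] 20
[[1,[-0.047,-0.005,0.615],[-0.0004,-0.0008,0.0]],[1,[-0.046,-0.006,0.615],[-0.0004,-0.0007,0.0]]]
2 rows to [ 526.3 -381.2   56. ] 20
[[1,[0.0,0.0,0.44],[0.0,0.0,0.0]],[1,[0.0,0.0,0.44],[0.0,0.0,0.0]]]
3 rows to [ 526.3 -381.2  160. ] 20
[[-1,[0.0,0.0,-0.693],[0.0,0.0,0.0]],[-1,[0.0,0.0,-0.693],[0.0,0.0,0.0]],[-1,[0.0,0.0,-0.694],[0.0,0.0,0.0]]]
8 rows to [472.6 -28.3 160. ] 50
[[-1,[0.875,0.176,0.0],[0.0,0.0,-0.0417]],[-1,[0.862,0.232,0.0],[0.0,0.0,-0.0417]],[-1,[0.844,0.288,0.0],[0.0,0.0,-0.0417]],[-1,[0.824,0.343,0.0],[0.0,0.0,-0.0416]],[-1,[0.8,0.396,0.0],[0.0,0.0,-0.0417]],[-1,[0.772,0.448,0.0],[0.0,0.0,-0.0416]],[-1,[0.741,0.497,0.0],[0.0,0.0,-0.0417]],[-1,[0.707,0.545,0.0],[0.0,0.0,-0.0416]]]
```

Request:
apply_moves(targets=[[1,[-0.045,-0.005,0.61],[0,0,0]],[1,[-0.045,-0.005,0.61],[0,0,0]],[1,[0,0,0.44],[0,0,0]],[1,[0,0,0.44],[0,0,0]],[1,[0,0,0],[0,0,0]],[-1,[0,0,0],[0,0,0]],[-1,[0,0,0],[0,0,0]],[-1,[0,0,0],[0,0,0]]])

```text
t: 28.65
ee_pos: [527.6, -382.9, 58.5]
orientation: [1.802, 2.572, -0.0]
ft_force: [0.3, 0.7, 0.5]
width: 61.3
grasp_force: 0.0
```

Request:
apply_moves(targets=[[-1,[0,0,0],[0,0,0]],[-1,[0,0,0],[0,0,0]],[-1,[0,0,0],[0,0,0]],[-1,[0,0,0],[0,0,0]]])

```text
t: 29.15
ee_pos: [527.3, -382.6, 57.8]
orientation: [1.802, 2.573, -0.0]
ft_force: [0.5, 0.2, 1.3]
width: 40.1
grasp_force: 30.0
```

Request:
apply_moves(targets=[[-1,[0,0,-0.3],[0,0,0]],[-1,[0,0,-0.6],[0,0,0]],[-1,[0,0,-0.6],[0,0,0]],[-1,[0,0,-0.54],[0,0,0]]])

```text
t: 29.65
ee_pos: [527.3, -382.7, 161.7]
orientation: [1.802, 2.572, -0.0]
ft_force: [0.3, -0.6, -0.2]
width: 40.0
grasp_force: 30.0
```

Request:
apply_moves(targets=[[-1,[0.88,0.18,0],[0,0,-0.042]],[-1,[0.86,0.23,0],[0,0,-0.042]],[-1,[0.85,0.29,0],[0,0,-0.042]],[-1,[0.83,0.34,0],[0,0,-0.042]],[-1,[0.8,0.4,0],[0,0,-0.042]],[-1,[0.77,0.45,0],[0,0,-0.042]],[-1,[0.74,0.5,0],[0,0,-0.042]],[-1,[0.71,0.54,0],[0,0,-0.042]]])

```text
t: 30.65
ee_pos: [472.8, -27.6, 160.6]
orientation: [1.065, 2.954, 0.001]
ft_force: [1.2, -0.2, 0.2]
width: 39.8
grasp_force: 30.0
```

Request:
apply_moves(targets=[[-1,[0,0,0],[0,0,0]],[-1,[0,0,0],[0,0,0]]])

```text
t: 30.9
ee_pos: [473.3, -29.1, 160.3]
orientation: [1.068, 2.953, 0.0]
ft_force: [0.4, 0.2, 0.3]
width: 39.9
grasp_force: 30.0
```

```bash
python3 look.py w10 cap_m@100
python3 - <<'E'
from h import *
plan([((472.6,-28.2,158),50,-1)])
E
```

```text
t 30.9 p [473.3 -29.1 160.3] yaw 50.2 w 39.9 ft [0.4 0.2 0.3] gf 30.0
cap_m [([280.6, 200.8], 0.82, [457.6, -16.0, 100.0]), ([277.0, 226.9], 0.7, [471.3, -30.8, 100.0])]
1 rows to [472.6 -28.2 158. ] 50
[[-1,[0.031,0.016,0.041],[0.0002,0.0005,0.0017]]]
```

View pics/w10.png

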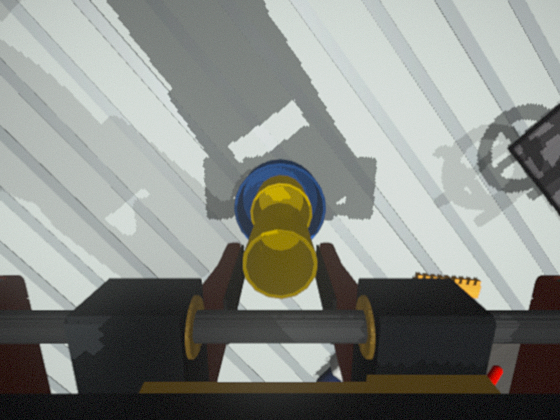

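Held cap_m (280,262) is aligned with cap_l's rim (281,210). Lowering.

Request:
apply_moves(targets=[[-1,[0,0,0.5],[0,0,0]],[-1,[0,0,0.4],[0,0,0]],[-1,[0,0,0.3],[0,0,0]],[-1,[0,0,0.3],[0,0,0]],[-1,[0,0,0.2],[0,0,0]],[-1,[0,0,0.13],[0,0,0]],[-1,[0,0,0],[0,0,0]],[-1,[0,0,0],[0,0,0]]])

```text
t: 32.0
ee_pos: [473.2, -28.9, 68.5]
orientation: [1.068, 2.954, 0.0]
ft_force: [-0.0, -0.4, -0.9]
width: 39.8
grasp_force: 30.0
```

Moving down the last 2 mm, releasing and retreating.

Request:
apply_moves(targets=[[-1,[0,0,0.04],[0,0,0]],[0.4,[0,0,0],[0,0,0]],[0.4,[0,0,0],[0,0,0]],[0.4,[0,0,0],[0,0,0]],[0.4,[0,0,-0.3],[0,0,0]],[1,[0,0,-0.8],[0,0,0]],[1,[0,0,-0.9],[0,0,0]],[1,[0,0,0],[0,0,0]]])

```text
t: 33.0
ee_pos: [475.3, -29.1, 170.1]
orientation: [1.066, 2.947, 0.003]
ft_force: [1.4, -1.2, 0.2]
width: 86.1
grasp_force: 0.0
```

Request:
apply_moves(targets=[[1,[0.7,-0.6,-0.6],[0,0,0]],[1,[0.7,-0.6,-0.6],[0,0,0]],[1,[0,0,0],[0,0,0]],[1,[0,0,0],[0,0,0]]])

```text
t: 33.5
ee_pos: [381.2, -30.3, 226.2]
orientation: [1.069, 2.953, 0.0]
ft_force: [0.1, -0.1, 0.2]
width: 87.8
grasp_force: 0.0
```

```bash
python3 fit2.py w11 473,-28 can m@8; python3 caps.py
python3 - <<'E'
import cv2,numpy as np
S=cv2.imread("pics/s6.png");w=cv2.imread("pics/w11.png")
cv2.imwrite("pics/f.png",np.hstack([cv2.resize(S,(400,222)),cv2.resize(w,(296,222))]) if 0 else np.vstack([S[:,200:800][:330],cv2.resize(w[80:270,:],(600,204))]))
E
```

```text
t 33.5 [381.2 -30.3 226.2] 50.2
can (array([474. , -30.6]), 2.94)
m@8 (array([461.2, -24.9]), 7.32)
nogo_gauge_bar scene 0.62 [577.3 338.5 190. ]
nogo_gauge_bar top 0.86 [577.8 342.9 190. ]
go_gauge_bar scene 0.85 [592.3 184.9 190. ]
go_gauge_bar top 0.91 [595.  191.3 190. ]
canister scene 0.79 [476.7 -28.1   0. ]
cap_l scene 0.82 [480.2 -32.6   0. ]
cap_l scene 0.55 [464.6 -30.8   0. ]
cap_l top 0.52 [610.8 378.5   0. ]
cap_l scene 0.8 [248. 202. 268. 223.] 238
cap_l scene 0.47 [249. 218. 270. 229.] 166
canister scene 0.56 [243. 211. 276. 244.] 441
canister top 0.38 [123. 198. 162. 229.] 619
```

View pics/f.png

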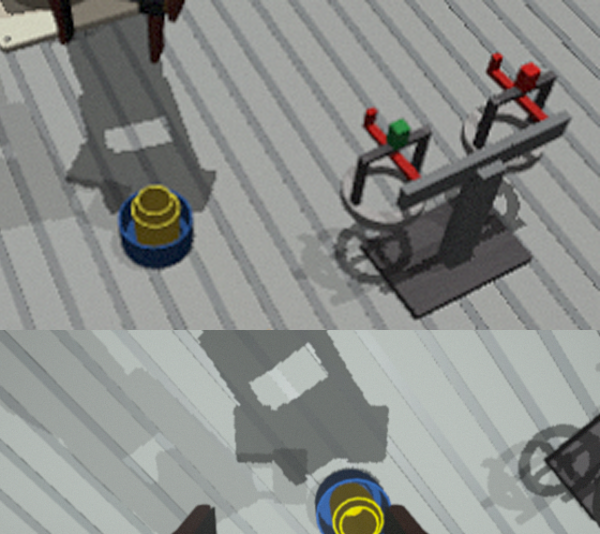

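The picture shows both caps nested upright in the canister at scene (260,212), and both gauges hanging on the prongs. The robot is clear, so I'm handing the job in.

```bash
python3 -c "
from workcell import ctrl
print(ctrl.close_job())"
```

```text
the job is handed in; nothing more can be done
None
```

I handed the job in at about 34 s: both ring gauges are hanging by their bars on the rack hooks, and the two caps that were there (cap_l, with cap_m inside it) are nested mouth up in the canister; the hand-in gave no verdict.

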